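Add a strip to the pile and press it

TASK

Lay the loose plywood strip flat on the two strips in the bench press, squarely so that its edges and ends are flush with theirs, and let go of it. Then swing the press lever all the way down to its stop and let it return fully home. The pile must stay in its place and square, and the other things on the table must stay where they are.

Things in the scene. Friction and masses are not known exactly. Their poses are not given: they have to be found in the camera images.
- press: bench lever press fixed to the table: steel base plate, grey column and overhanging head. Origin on the table under the ram; +x points from the open throat back to the column, +y to the lever's side. In mm: base x -185 to 145, y -70 to 70, top (the bed) z 20; head x -30 to 130, y -35 to 35, z 170 to 260; column from x 65 back, y -35 to 35.
- press_pad: sprung rubber-faced pad under the press head, 50 (x) x 56 (y) x 22 mm, straight above the press's origin; its origin is the centre of its underside, 125 mm above the table while the lever is up. The lever drives it down onto the pile; with three strips in the press it squeezes them at the stop, its spring giving about 6 mm.
- press_lever (a joint): 0 rad = up at home, held by a spring; 0.9 = down at its stop. Hinge axis along the press's y, at x 0, z 200 mm in the press frame. At 0 the lever rises from it towards -x, 0.5 rad above level; at the stop it points 0.4 rad below level. Pushing the grip down takes about 3 N at first, 10 to 15 N at the stop; released, it swings home by itself in about 1 s.
- lever_grip (a point): middle of the lever's black grip bar: round, diameter 24, length 100 mm, along the press's y, joined to a 16 mm rod at its inner end. Moves with the lever, 200 mm from the hinge axis, 160 mm to the +y side of the press's middle plane, 296 mm above the table when up, 122 mm at the stop.
- pile_low: lower of two plywood strips in the press, 200 (x) x 56 (y) x 15 (z) mm, loose, lying on the bed with its length along the throat; origin at the centre of its underside. Its outer end sticks out in front of the head by about 120 to 140 mm.
- pile_top: upper strip of the pile, same size, lying squarely on the lower one; origin at the centre of its underside (35 mm above the table), x along its length, z up. Its top is 50 mm above the table.
- loose_strip: third plywood strip of the same size, 200 (x) x 56 (y) x 15 (z) mm, about 0.1 kg, lying flat on the table on the right; origin at the centre of its underside, x along its length (the two ends and the two faces are alike), z up.
- offcut: bystander: offcut of pine batten, 120 x 40 x 18 mm (not one of the strips), lying between robot and press; origin at the centre of its underside.
- paint_tin: bystander: closed round paint tin, diameter 104, height 125 mm; origin at the centre of its underside.
- mixing_cup: bystander: open plastic mixing cup, diameter 80, height 100 mm; origin at the centre of its underside.
- paint_brush: bystander: paint brush lying flat, 190 mm long, origin near its middle.
- palette_knife: bystander: broad palette knife lying flat, 200 mm long, origin near its middle.
- medium_jar: bystander: jar with a metal cap, diameter 72, height 100 mm; origin at the centre of its underside.
- sanding_block: bystander: cork sanding block, 110 x 65 x 40 mm; origin at the centre of its underside.
There are look-alikes about, which are no part of the job. What is shaped like the pile_low but pink is not meant.

How it is judged (in metres and radians):
On the way, in this order (a step that is already met when the one before it is completed fails the run):
1. the loose strip lies squarely on the pile, let go (x of loose_strip in the frame of pile_top between -0.007 and 0.007 m and y of loose_strip in the frame of pile_top between -0.006 and 0.006 m and angle between the x axis of loose_strip and the x axis of pile_top, either way round below 0.07 rad and ((angle between loose_strip's own z axis and vertical below 0.05 rad and z of loose_strip in the frame of pile_top between 0.012 and 0.018 m) or (angle between loose_strip's own z axis and vertical above 3.09 rad and z of loose_strip in the frame of pile_top between 0.027 and 0.033 m)) and contact force between the fingers and loose_strip below 0.3 N), for 0.2 s.
2. the lever is down at its stop with the pad pressing on the strip, the strip squarely on the pile and no finger on it (all of step 1 and value of joint press_lever above 0.85 rad and contact force between press_pad and loose_strip above 3 N), for 0.1 s.
3. the lever is back home (value of joint press_lever below 0.06 rad), for 0.2 s.
At the end, for the whole second after the job is handed in: The third strip lies at rest flat on top of the pile in the press, within 7 mm lengthwise and 6 mm sideways of the strip under it and within 0.07 rad of its direction; the two lower strips are still flush to 6 mm and 0.07 rad and within 12 mm of where they began; the lever is home (below 0.06 rad) (x of loose_strip in the frame of pile_top between -0.007 and 0.007 m and y of loose_strip in the frame of pile_top between -0.006 and 0.006 m and angle between the x axis of each of loose_strip, pile_low and the x axis of pile_top, either way round below 0.07 rad and ((angle between loose_strip's own z axis and vertical below 0.05 rad and z of loose_strip in the frame of pile_top between 0.012 and 0.018 m) or (angle between loose_strip's own z axis and vertical above 3.09 rad and z of loose_strip in the frame of pile_top between 0.027 and 0.033 m)) and x of pile_top in the frame of pile_low between -0.006 and 0.006 m and y of pile_top in the frame of pile_low between -0.006 and 0.006 m and distance of each of pile_low, pile_top from where it was at the start of the episode below 0.012 m and value of joint press_lever below 0.06 rad and linear speed of loose_strip below 0.02 m/s); the robot touches nothing.
It fails at once if a bystander is moved more than 30 mm (distance of any of offcut, paint_tin, mixing_cup, paint_brush, palette_knife, medium_jar, sanding_block from where it was at the start of the episode above 0.03 m).
It also fails if it takes over 58 s, if anything falls off the work surface, if the arm or the gripper's body presses on something with over 40 N, if the wrist force passes 120 N, or if a joint passes its speed limit or range.

ROBOT

A 6-joint arm with a two-finger parallel gripper is mounted at the origin on the work surface. World frame = base frame: x ahead of the robot, y to its left, z up, the work surface at z = 0. Lengths are in mm, angles in degrees, forces in N, time in s.
With the tool pointing down it reaches from about 350 to 850 mm from the base axis. Payload 8.1 kg.
Tool frame: the origin (TCP) lies midway between the tips of the shut fingers; the grasp point (between the pads) lies 19 mm behind it (r.pinch_z is the distance from the TCP to the grasp point, in mm); z points along the fingers, y is the line along which they close (so a half turn about z gives the same grasp; the last joint's range is limited). The gripper opens to 85 mm and grips with 20 to 120 N. Pads are 22 mm wide; open, the fingers measure 114 mm over their backs; the gripper's body (76 mm by 85 mm) begins 54 mm behind the grasp point. The pads swing forward as they close: fully open they stand 13 mm farther back than shut.
Start: joints at [69.248, 7.471, 85.268, -0, 87.261, -4.893], TCP at [163.945, 577.172, 231.292] pointing down, gripper open.
Joint ranges: [-169.43, 169.43], [-51.17, 129.36], [1.28, 143.12], [-76.62, 256.62], [0, 156.53], [-152.29, 152.29]. Speed limits (degrees/s): [136.94, 136.94, 159.86, 180, 180, 180].

INTERFACE

Orientations are given as [roll, pitch, yaw] about the fixed x, y, z axes, in that order (R = Rz(yaw) Ry(pitch) Rx(roll)).
In Python, from bench import r gives the robot as it stands.
- The arm moves only by the shell command python3 -m jog 'ROWS' [OPENING] [FORCE]. ROWS is JSON, one flat list of numbers, 6 for each row, row after row: the shift along the tool's x, y, z in m, then the turn, a rotation vector about the tool's x, y, z in rad. A call has 1 to 8 rows; each row is the pose to reach, as a shift and turn from the pose commanded when the call began, along the tool's axes at that moment; what a row does not reach only later rows make up. A row lasts 1/8 s, in which the tool goes at most 62.5 mm and 10.7 degrees, less where a joint would pass 70% of its speed; a pose out of reach is approached as far as the arm can. A call with a gripper value outside its range is refused whole. OPENING is the opening, from -1 (shut) to 1 (fully open), set as the call begins (- or left out, the last holds). The fingers move at their own pace and stop on an object; FORCE is the grip in N (left out, the last holds). Time passes only in rows, so rows that repeat a pose let the fingers close. It gives the time, the measured TCP pose, the force, the opening and the grip force at its end, in the units of the state.
- r.sense(): the state, without advancing time (a new reading comes with each control period).
- r.snapshot(name): name is "scene" or "top" or "wrist"; returns a dict with "pixels" (420x560x3 uint8, red, green, blue), "range_z" (420x560 float32, mm along the optical axis (not along the pixel's ray), 0 where there is no reading), "K" (3x3 intrinsics, pixels), "rvec" (rotation vector, rad) and "tvec" (3), from world to camera coordinates, as OpenCV has them. Camera axes: x right, y down, z forward; pixel columns grow to the right and rows downward; lengths in mm; the calibration is good to about 2 mm. A picture is of the moment at which its call begins.
- r.hand_in(): hands the job in; it is judged then, once.
Trained networks look in a picture, given as the dict that the camera call returned (one of the last four; its "shot" number tells which), for a name from the list of things; names that differ only in an ending like _2 or _b are one class to them, and where a whole thing is asked for, a point or a joint stands for the part that bears it (a point fixed in the world has none). Each returns a list of dicts, best first, with "score" (0 to 1); they miss things now and then, are a little off and sometimes report something else, mostly with a low value. They report only what shows in the picture. A call takes as long as a camera call. They do not tell look-alikes from the thing itself.
- r.look_for(picture, target): "bbox" ([left, top, right, bottom] in pixels, round what is visible of it).
- r.outline_of(picture, target): "region" (420x560 bool, what is visible of it) and "bbox" ([left, top, right, bottom] in pixels, round what is visible of it).
The state is a dict: "time": time; "joint_pos": joint angles; "qd": joint speeds; "joint_efforts": joint torques, N m; "tool_pos": TCP position; "tcp_rot": TCP orientation; "ft_force": force on the tool from outside, world axes, zero at the start; "wrist_torque": the same for the moment, N m; "finger_gap": finger opening in mm; "grip_force": force on a finger pad.
Only numpy, scipy, OpenCV 4.12 (cv2) and the standard library are available. Lean on these libraries where they do the work, as an engineer would, in place of code of your own. Each camera call takes 0.05 s, during which the arm holds its last target. There are 200 camera calls.

## Working session

There is one attempt and no reset: what is moved stays moved. The work goes in short steps, Python scripts to look and compute and a shell command to move; the robot and the scene stay as the last step left them, time stands still between calls to the robot, and variables do not carry over. Pictures are saved under pics/ and viewed, at most 10 in all, crops included, and the job is handed in when it is done.

```bash
ls; mkdir -p pics; cat > h.py <<'E'
import numpy as np, cv2
from bench import r
def pts(p):
    """world xyz (mm) for each pixel"""
    z=p["range_z"].astype(float); K=np.array(p["K"]); R=cv2.Rodrigues(np.array(p["rvec"],float))[0]; t=np.array(p["tvec"],float).ravel()
    v,u=np.mgrid[:z.shape[0],:z.shape[1]]
    c=np.stack([(u-K[0,2])/K[0,0]*z,(v-K[1,2])/K[1,1]*z,z],-1)
    w=(c-t)@R; w[z==0]=np.nan
    return w
def save(p,n): cv2.imwrite("pics/"+n,p["pixels"][:,:,::-1])
E
python3 - <<'E'
from h import *
for n in ["scene","top"]:
    p=r.snapshot(n); save(p,n+"0.png"); W=pts(p)
    print(n,"cam",-cv2.Rodrigues(np.array(p["rvec"],float))[0].T@np.array(p["tvec"],float).ravel())
    for t in ["loose_strip","pile_top","pile_low","press","press_lever","press_pad","offcut"]:
        for o in r.outline_of(p,t)[:3]:
            m=W[o["region"]]; m=m[~np.isnan(m[:,0])]
            print(t,round(o["score"],2),np.round(o["bbox"]),np.round(np.median(m,0)) if len(m) else None)
print(r.sense())
E
```

```text
pics
scene cam [1510.91674176 -852.54605548  998.32910106]
loose_strip 0.81 [179. 256. 230. 284.] [ 453. -311.   14.]
loose_strip 0.68 [139. 288. 164. 336.] [ 568. -564.    3.]
loose_strip 0.37 [293. 223. 334. 251.] [605. 121.  48.]
pile_top 0.74 [294. 223. 335. 252.] [605. 122.  48.]
pile_low 0.7 [292. 229. 334. 252.] [613. 102.  26.]
pile_low 0.35 [142. 289. 165. 337.] [ 568. -567.    4.]
press 0.75 [283. 155. 372. 280.] [733. 106. 145.]
press_lever 0.64 [315. 154. 359. 202.] [523. 244. 262.]
press_lever 0.47 [254. 224. 266. 241.] [403. -15.  17.]
press_lever 0.25 [310. 242. 332. 256.] [652. 105.  28.]
press_pad 0.65 [322. 220. 336. 231.] [675. 110. 141.]
offcut 0.78 [252. 225. 266. 239.] [401. -13.  16.]
top cam [ 403.29221202  -32.964008   1782.74692496]
loose_strip 0.68 [351. 203. 379. 263.] [ 440. -307.   14.]
loose_strip 0.59 [258. 237. 292. 265.] [393.  -9.  17.]
pile_top 0.9 [221. 170. 244. 216.] [574. 128.  49.]
pile_low 0.83 [ 96. 271. 158. 317.] [260. 479.  14.]
press 0.74 [153. 112. 256. 230.] [649. 143. 202.]
press_lever 0.68 [150. 157. 187. 226.] [501. 250. 291.]
press_lever 0.3 [ 93. 211. 126. 252.] [459. 523.  38.]
offcut 0.88 [259. 234. 293. 267.] [393. -10.  17.]
{'time': 0.8, 'joint_pos': array([ 6.92474013e+01,  7.47058785e+00,  8.52651486e+01, -1.21498321e-03,
        8.72603189e+01, -4.89411931e+00]), 'qd': array([-0.14781867,  0.07024774, -0.05837688,  0.09537802, -0.11838909,
        0.0716556 ]), 'joint_efforts': array([ 2.65510316e-03, -5.69229662e+01, -5.00856507e+01, -1.77736824e-04,
        2.83943764e-04,  2.94602546e-05]), 'tool_pos': array([163.96512199, 577.1941544 , 231.32370022]), 'tcp_rot': array([1.79996173e+02, 1.54570855e-03, 1.64141579e+02]), 'ft_force': array([-0.43092343,  0.40711185,  0.62812009]), 'wrist_torque': array([-0.01988189,  0.00110645,  0.05789459]), 'grip_force': 0.0, 'finger_gap': 85.63634931030111}
```

View pics/top0.png

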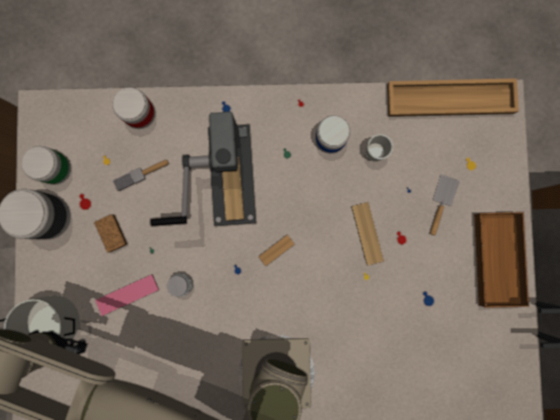

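View pics/scene0.png

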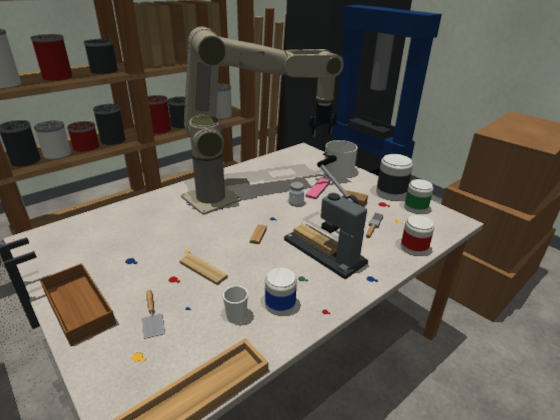

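Top view: plywood strips showing are the loose one at (367,233), the pile in the press throat at (233,195), the pink look-alike at (127,295), and the pine offcut at (277,250). The choice by description is the tan one on the right at (367,233), 200 mm long. The offcut is too short and the pink strip is excluded. The throat opens toward the robot and the lever is on the left, with its grip at (168,220).

```bash
cat >> h.py <<'E'
from scipy.spatial.transform import Rotation as Ro
def delta(pos,yaw,base=None):
    """row (m, rad) from the present pose to a tool-down pose at pos (mm), yaw (deg)"""
    s=r.sense(); p,R=(np.array(s["tool_pos"]),Ro.from_euler("xyz",s["tcp_rot"],degrees=True)) if base is None else (np.array(base[0],float),Ro.from_euler("xyz",[180,0,base[1]],degrees=True))
    G=Ro.from_euler("xyz",[180,0,yaw],degrees=True)
    return np.round(np.r_[R.inv().apply(np.array(pos)-p)/1000,(R.inv()*G).as_rotvec()],4)
def rect(w):
    """min area rect of world xy points: centre, long, short, angle of long side (deg, -90..90)"""
    (c,s,a)=cv2.minAreaRect(w[:,:2].astype(np.float32))
    if s[0]<s[1]: s=s[::-1]; a+=90
    return np.round(c,1),np.round(s,1),round((a+90)%180-90,2)
def camtool(p):
    R=cv2.Rodrigues(np.array(p["rvec"],float))[0]; c=-R.T@np.array(p["tvec"],float).ravel()
    s=r.sense(); T=Ro.from_euler("xyz",s["tcp_rot"],degrees=True)
    return np.round(T.inv().apply(c-s["tool_pos"]),1), np.round(T.inv().apply(R[2]),3), np.round(T.inv().apply(R[0]),3)
E
python3 - <<'E'
from h import *
p=r.snapshot("wrist"); print(camtool(p)); print(p["K"])
p=r.snapshot("top"); W=pts(p)
o=r.outline_of(p,"loose_strip")[0]["region"]; m=W[o]; print(rect(m[np.abs(m[:,2]-14)<6]))
o=r.outline_of(p,"pile_top")[0]["region"]; m=W[o]; print(rect(m[np.abs(m[:,2]-49)<6]))
m=W[(W[...,2]>10)&(W[...,2]<28)&(W[...,0]>440)&(W[...,0]<800)&(W[...,1]>30)&(W[...,1]<230)]; print("base",rect(m))
m=W[(W[...,2]>240)&(W[...,2]<268)&(W[...,0]>500)&(W[...,0]<900)&(W[...,1]>30)&(W[...,1]<185)]; print("head",rect(m),np.median(m,0))
for P,y,b in [((164,577,430),164.14,None),((480,130,430),0,([164,577,430],164.14))]: print(delta(P,y,b))
E
```

```text
(array([ 7.500e+01,  1.000e-01, -1.427e+02]), array([-0.295,  0.001,  0.956]), array([-0.   ,  1.   , -0.001]))
[[339.83689391   0.         274.13519474]
 [  0.         339.83689391 209.14942914]
 [  0.           0.           1.        ]]
(array([ 441.7, -306.5]), array([199.8,  57.9]), 12.84)
(array([572.9, 128.2]), array([155.5,  56.4]), 3.78)
base (array([624.4, 129.8]), array([350.8, 198.3]), -0.0)
head (array([714. , 137.2]), array([160.9,  70.6]), 3.05) [715.39338437 135.20461585 258.85326563]
[-1.000e-04 -2.000e-04 -1.987e-01 -0.000e+00  0.000e+00  0.000e+00]
[-0.4261 -0.3436 -0.      0.     -0.      2.8648]
```

```bash
python3 -m jog '[0,0,-0.06,0,0,0, 0,0,-0.12,0,0,0, 0,0,-0.17,0,0,0, 0,0,-0.2,0,0,0, 0,0,-0.2,0,0,0]'; python3 - <<'E'
from h import *
print(delta((510,130,420),183.5),r.sense()["tool_pos"])
E
```

```text
time: 1.62
tool_pos: [164.2, 578.0, 435.1]
tcp_rot: [179.6, 0.0, 164.1]
ft_force: [-0.3, 0.4, 0.3]
finger_gap: 85.5
grip_force: 0.0
[-0.455  -0.3365  0.0133  0.0061  0.0016 -0.3379] [164.23404314 577.97826832 435.10873984]
```

```bash
python3 -m jog '[-0.455,-0.336,0.013,0,0,-0.338, -0.455,-0.336,0.013,0,0,-0.338, -0.455,-0.336,0.013,0,0,-0.338, -0.455,-0.336,0.013,0,0,-0.338, -0.455,-0.336,0.013,0,0,-0.338, -0.455,-0.336,0.013,0,0,-0.338, -0.455,-0.336,0.013,0,0,-0.338, -0.455,-0.336,0.013,0,0,-0.338]'; python3 - <<'E'
from h import *
print(delta((510,130,400),183.5),r.sense()["tool_pos"])
E
```

```text
time: 2.62
tool_pos: [469.3, 180.9, 418.3]
tcp_rot: [-180.0, -0.1, -176.5]
ft_force: [1.3, 1.3, -0.7]
finger_gap: 85.4
grip_force: 0.0
[-0.0375 -0.0533  0.0182 -0.0002 -0.0017  0.0001] [469.28814674 180.9487224  418.26988531]
```

```bash
python3 -m jog '[-0.033,-0.045,0.018,0,0,0, -0.033,-0.045,0.018,0,0,0, -0.033,-0.045,0.018,0,0,0]'; cat > pile.py <<'E'
from h import *
def edges(p,box,ztop,zt=5):
    pass
import sys
p=r.snapshot("wrist"); save(p,sys.argv[1]); W=pts(p); print(r.sense()["tool_pos"],r.sense()["tcp_rot"])
for o in r.outline_of(p,"pile_top")[:2]:
    m=W[o["region"]]; m=m[~np.isnan(m[:,0])]; z=np.median(m[:,2]); k=m[np.abs(m[:,2]-z)<5]
    print(round(o["score"],2),np.round(o["bbox"]),"z",z.round(1),rect(k))
m=W[(W[...,2]>44)&(W[...,2]<56)&(W[...,0]>440)&(W[...,0]<700)&(W[...,1]>80)&(W[...,1]<180)]; print("depth",rect(m),np.median(m,0),m.min(0))
E
python3 pile.py w1.png
```

```text
time: 3.0
tool_pos: [504.0, 140.0, 400.7]
tcp_rot: [180.0, -0.1, -176.5]
ft_force: [-0.1, 0.2, 0.8]
finger_gap: 85.5
grip_force: 0.0
[503.88312487 140.57713801 401.50243326] [ 1.79980457e+02 -4.27772034e-02 -1.76464377e+02]
0.57 [245. 152. 280. 269.] z 50.0 (array([588. , 129.7]), array([182.5,  56. ]), 3.62)
depth (array([588. , 129.7]), array([182.5,  56. ]), 3.62) [580.48419291 129.68189473  50.05762556] [495.39540582  96.33166438  44.42360238]
```

View pics/w1.png

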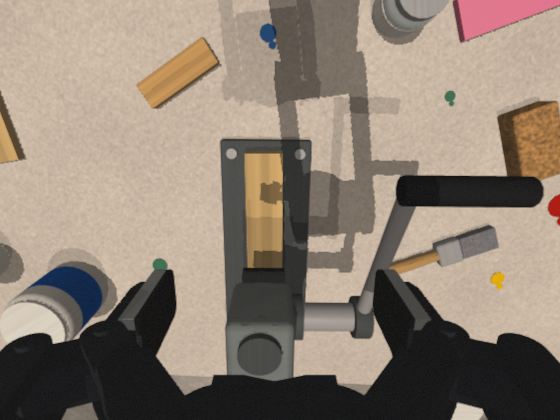

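The pile (tan, pixels 245–280, 152–269) lies square in the throat at z = 50, with the lever on the right of this view. Pile centre is about (596.7, 130.2) at yaw 3.6°. Next I'll look at the loose strip.

```bash
python3 - <<'E'
from h import *
print(delta((400,-317,260),192.8))
E
```

```text
[ 1.323e-01 -4.506e-01  1.418e-01  3.000e-04  2.000e-04 -1.608e-01]
```

```bash
python3 -m jog '[0.132,-0.45,0.141,0,0,-0.16, 0.132,-0.45,0.141,0,0,-0.16, 0.132,-0.45,0.141,0,0,-0.16, 0.132,-0.45,0.141,0,0,-0.16, 0.132,-0.45,0.141,0,0,-0.16, 0.132,-0.45,0.141,0,0,-0.16, 0.132,-0.45,0.141,0,0,-0.16, 0.132,-0.45,0.141,0,0,-0.16]'; python3 -m jog '[0,0,0,0,0,0, 0,0,0,0,0,0]'; cat > strip.py <<'E'
from h import *
import sys
p=r.snapshot("wrist"); save(p,sys.argv[1]); W=pts(p); print(r.sense()["tool_pos"],r.sense()["tcp_rot"])
for o in r.outline_of(p,"loose_strip")[:2]:
    m=W[o["region"]]; m=m[~np.isnan(m[:,0])]; z=np.median(m[:,2]); k=m[np.abs(m[:,2]-z)<4]
    print(round(o["score"],2),np.round(o["bbox"]),"z",z.round(1),rect(k), "table",np.nanmedian(W[...,2]))
E
python3 strip.py w2.png
```

```text
time: 4.1
tool_pos: [400.1, -318.2, 261.0]
tcp_rot: [-179.9, 0.1, -167.2]
ft_force: [0.9, 0.4, 1.0]
finger_gap: 85.5
grip_force: 0.0
time: 4.35
tool_pos: [400.8, -316.4, 261.5]
tcp_rot: [-180.0, 0.0, -167.3]
ft_force: [0.3, 0.2, 1.1]
finger_gap: 85.3
grip_force: 0.0
[ 401.08685094 -316.12329842  261.71838474] [-1.79956035e+02  5.90363269e-02 -1.67221739e+02]
0.86 [247. 120. 301. 282.] z 15.1 (array([ 442.7, -306.6]), array([199.7,  56.1]), 12.89) table 0.5119912214049472
```

View pics/w2.png

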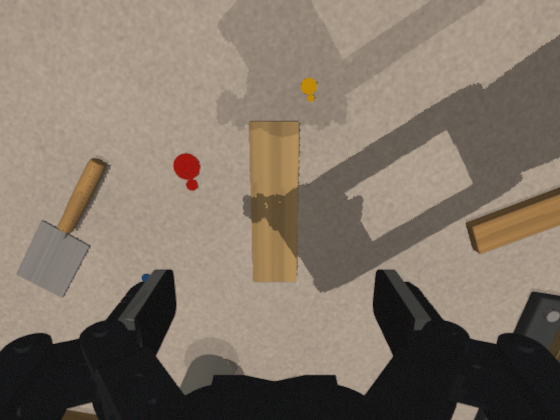

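```bash
python3 - <<'E'
from h import *
a=np.radians(12.89); u=np.array([np.cos(a),np.sin(a)]); g=np.array([442.7,-306.6])-30*u; print(g)
print(delta((*g,60),192.89)); print(delta((*g,4),192.89,((*g,60),192.89)))
E
```

```text
[ 413.45599568 -313.29239954]
[-1.230e-02  2.000e-04  2.018e-01 -1.100e-03  1.100e-03 -1.500e-03]
[ 0.    -0.     0.056  0.     0.     0.   ]
```

The tan 200 × 56 strip (pixels 247–301, 120–282, top at z = 15) is the right one. I'll descend and grip it 30 mm from its centre, towards the robot.

```bash
python3 -m jog '[-0.012,0,0.06,0,0,-0.0015, -0.012,0,0.12,0,0,-0.0015, -0.012,0,0.17,0,0,-0.0015, -0.012,0,0.202,0,0,-0.0015, -0.012,0,0.202,0,0,-0.0015, -0.012,0,0.202,0,0,-0.0015]'; python3 - <<'E'
from h import *
g=(413.5,-313.3)
print(delta((*g,0),192.89))
E
```

```text
time: 5.2
tool_pos: [413.3, -314.9, 60.9]
tcp_rot: [-179.9, 0.1, -167.2]
ft_force: [0.6, 0.3, 0.6]
finger_gap: 85.3
grip_force: 0.0
[-0.0004  0.0016  0.0609 -0.0022  0.0016 -0.001 ]
```

```bash
python3 -m jog '[0,0.001,0.03,0,0,0, 0,0.001,0.05,0,0,0, 0,0.001,0.06,0,0,0, 0,0.001,0.06,0,0,0]'; python3 -m jog '[0,0,0,0,0,0, 0,0,0,0,0,0, 0,0,0,0,0,0, 0,0,0,0,0,0, 0,0,0,0,0,0, 0,0,0,0,0,0]' -1 30
```

```text
time: 5.7
tool_pos: [412.2, -314.1, -0.2]
tcp_rot: [-179.9, 0.0, -167.2]
ft_force: [-0.6, 0.4, 0.1]
finger_gap: 85.7
grip_force: 0.0
time: 6.45
tool_pos: [412.5, -314.5, 0.2]
tcp_rot: [-179.9, 0.1, -167.2]
ft_force: [-0.2, 1.7, 6.7]
finger_gap: 55.5
grip_force: 31.9
```

```bash
python3 -m jog '[0,0,-0.02,0,0,0, 0,0,-0.06,0,0,0, 0,0,-0.09,0,0,0, 0,0,-0.09,0,0,0]' -1 45; python3 - <<'E'
from h import *
print(delta((446,120.6,88),183.62))
E
```

```text
time: 6.95
tool_pos: [413.4, -315.3, 91.9]
tcp_rot: [-179.7, 0.2, -167.2]
ft_force: [0.2, -0.4, -2.6]
finger_gap: 54.7
grip_force: 50.8
[-0.1281  0.418   0.0023 -0.0046  0.0037  0.1595]
```

```bash
python3 -m jog '[-0.018,0.055,0,0,0,0.04, -0.035,0.11,0,0,0,0.08, -0.051,0.165,0,0,0,0.12, -0.067,0.22,0,0,0,0.16, -0.084,0.275,0,0,0,0.16, -0.1,0.33,0,0,0,0.16, -0.116,0.38,0,0,0,0.16, -0.128,0.418,0,0,0,0.16]'; python3 -m jog '[0,0,0,0,0,0, 0,0,0,0,0,0, 0,0,0,0,0,0]'; cat > held.py <<'E'
from h import *
import sys
p=r.snapshot("wrist"); save(p,sys.argv[1]); W=pts(p); s=r.sense(); T=s["tool_pos"]; print(T,s["tcp_rot"])
zt=T[2]+15
k=(np.abs(W[...,2]-zt)<6)&(np.hypot(W[...,0]-T[0],W[...,1]-T[1])<190)
hsv=cv2.cvtColor(p["pixels"],cv2.COLOR_RGB2HSV); k&=(hsv[...,1]>70)
n,l,st,_=cv2.connectedComponentsWithStats(k.astype(np.uint8)); i=1+np.argmax(st[1:,4]); m=W[l==i]
print("pixels",st[i],"z",np.median(m[:,2]),rect(m),"min",m.min(0),"max",m.max(0))
E
python3 held.py w3.png
```

```text
time: 7.95
tool_pos: [442.9, 124.3, 87.3]
tcp_rot: [-180.0, -0.1, -176.3]
ft_force: [0.2, -0.7, -1.5]
finger_gap: 54.3
grip_force: 50.7
time: 8.32
tool_pos: [443.8, 121.3, 88.2]
tcp_rot: [-180.0, -0.1, -176.5]
ft_force: [1.3, 0.0, -2.1]
finger_gap: 54.3
grip_force: 50.7
[443.94405881 121.25563658  88.41134239] [-1.79986209e+02 -3.90786756e-02 -1.76497585e+02]
pixels [  198   122   152   259 34300] z 102.9032553033766 (array([434.2, 120.2]), array([117.9,  57.1]), 3.92) min [373.69948168  88.9446387   97.50035258] max [492.80789798 152.03150966 106.64237433]
```

View pics/w3.png

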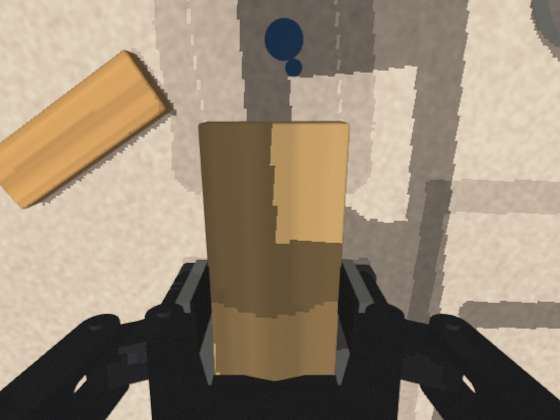

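The strip is held square between the fingers, with its robot-side end at about pixel (275,122). Now I'll slide it into the throat above the pile.

```bash
python3 - <<'E'
from h import *
print(delta((565.4,128.6,86),183.3))
E
```

```text
[-1.217e-01 -1.000e-04  2.300e-03 -2.000e-04 -7.000e-04  3.500e-03]
```

```bash
python3 -m jog '[-0.03,0,0.002,0,0,0.0035, -0.06,0,0.002,0,0,0.0035, -0.09,0,0.002,0,0,0.0035, -0.11,0,0.002,0,0,0.0035, -0.121,0,0.002,0,0,0.0035, -0.121,0,0.002,0,0,0.0035, -0.121,0,0.002,0,0,0.0035, -0.121,0,0.002,0,0,0.0035]'; python3 - <<'E'
from h import *
print(r.sense()["tool_pos"],delta((565.4,128.6,54),183.3))
E
python3 held.py w4.png
```

```text
time: 9.38
tool_pos: [564.3, 129.8, 86.8]
tcp_rot: [180.0, -0.0, -176.6]
ft_force: [-0.4, -0.2, -1.0]
finger_gap: 54.5
grip_force: 50.7
[564.27764733 129.84479398  86.83143142] [-0.0011 -0.0013  0.0328  0.     -0.0004  0.0017]
[564.44073762 129.87668416  86.92344701] [-1.79999346e+02 -4.10534443e-03 -1.76598200e+02]
pixels [  199   122   151   259 34299] z 101.50322474170005 (array([554.7, 128.9]), array([117.9,  56.9]), 3.53) min [494.26537578  98.05423529  95.93428929] max [613.49709732 160.29153459 104.07436986]
```

```bash
python3 -m jog '[-0.001,-0.001,0.012,0,0,0.001, -0.001,-0.001,0.022,0,0,0.001, -0.001,-0.001,0.03,0,0,0.001, -0.001,-0.001,0.033,0,0,0.001, -0.001,-0.001,0.033,0,0,0.001]'; python3 -m jog '[0,0,0.002,0,0,0, 0,0,0.002,0,0,0]';python3 held.py w5.png
```

```text
time: 10.05
tool_pos: [565.8, 128.9, 53.5]
tcp_rot: [-180.0, -0.0, -176.7]
ft_force: [-0.3, -0.3, -0.9]
finger_gap: 55.0
grip_force: 50.7
time: 10.3
tool_pos: [566.1, 128.9, 52.0]
tcp_rot: [180.0, 0.0, -176.7]
ft_force: [0.6, -0.5, -0.6]
finger_gap: 54.5
grip_force: 50.7
[566.14789627 128.955381    52.05948324] [ 1.79998112e+02  2.33905870e-02 -1.76664062e+02]
pixels [  198   122   152   259 34320] z 66.66763746407918 (array([556.4, 128. ]), array([117.6,  57.2]), 3.52) min [496.10069288  96.93030071  61.05977516] max [615.10112932 159.37185518  68.97314584]
```

```bash
python3 -m jog '[0,0,0.0015,0,0,0, 0,0,0.0015,0,0,0]'; python3 -m jog '[0,0,0,0,0,0, 0,0,0,0,0,0, 0,0,0,0,0,0, 0,0,0,0,0,0, 0,0,0,0,0,0]' 1; python3 held.py w6.png
```

```text
time: 10.6
tool_pos: [566.2, 129.0, 50.5]
tcp_rot: [180.0, 0.0, -176.7]
ft_force: [0.1, 0.3, -1.5]
finger_gap: 54.7
grip_force: 50.7
time: 11.22
tool_pos: [566.0, 128.9, 50.4]
tcp_rot: [-180.0, 0.0, -176.7]
ft_force: [-0.5, -0.4, 0.3]
finger_gap: 85.4
grip_force: 0.0
[565.97350622 128.90830618  50.33901224] [-1.79998256e+02 -5.74278526e-04 -1.76664059e+02]
pixels [  198   122   152   259 34291] z 65.02907428329107 (array([556. , 128.4]), array([116.9,  56.4]), 3.61) min [496.05384521  96.64863167  59.56933521] max [614.36550258 159.51651101  67.51710364]
```

```bash
python3 -m jog '[0,0,-0.02,0,0,0, 0,0,-0.05,0,0,0, 0.04,0,-0.08,0,0,0, 0.09,0,-0.12,0,0,0, 0.1,0,-0.17,0,0,0, 0.1,0,-0.2,0,0,0, 0.1,0,-0.2,0,0,0]'; python3 - <<'E'
from h import *
p=r.snapshot("wrist"); save(p,"w7.png"); W=pts(p); print(r.sense()["tool_pos"])
for z0 in (65,50,35):
    m=W[(abs(W[...,2]-z0)<5)&(W[...,0]>440)&(W[...,0]<632)&(W[...,1]>80)&(W[...,1]<180)]; print(z0,len(m),rect(m),m.min(0))
o=r.outline_of(p,"lever_grip")[:2]
for q in o:
    m=W[q["region"]]; m=m[~np.isnan(m[:,0])]; print("grip",q["score"],q["bbox"],np.median(m,0),m.min(0),m.max(0))
E
```

```text
time: 12.15
tool_pos: [467.9, 123.5, 255.6]
tcp_rot: [180.0, 0.5, -176.7]
ft_force: [-0.1, -0.4, -0.6]
finger_gap: 85.3
grip_force: 0.0
[467.07490814 123.285435   253.20950475]
65 5807 (array([565.2, 129.4]), array([136.3,  56. ]), 3.6) [495.79420121  97.5980666   60.00090361]
50 169 (array([497.3, 123.9]), array([55.6,  4.5]), -83.11) [495.10862554  96.32014742  45.01419713]
35 111 (array([497.2, 123.7]), array([55. ,  1.2]), -86.17) [495.03689875  96.24595916  30.0501448 ]
grip 0.45 [466.2, 348.8, 560.0, 419.9] [541.2646957  236.20885351 261.73266359] [475.47515972 185.68069716  -0.49345111] [809.17627387 540.73839157 320.39753993]
grip 0.34 [244.9, 365.8, 301.8, 380.2] [640.72272561 133.49370296 133.28749798] [457.34650951 106.32542947  20.27482947] [742.20375545 179.44958144 330.11066866]
```

View pics/w7.png

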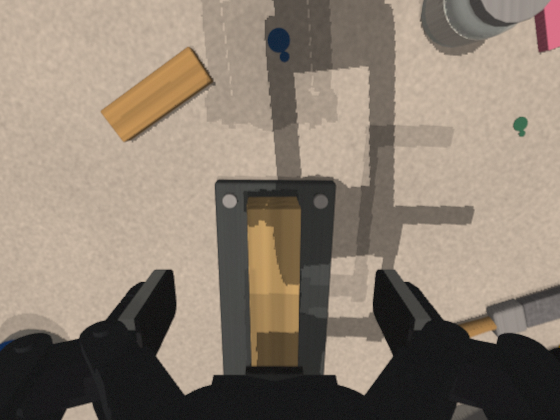

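The strip's outer end lies at pixel (275,198), flush with the strips below (497.2 mm for all three layers). It's placed, so I'll shut the fingers, rise, and measure the lever grip.

```bash
python3 -m jog '[0,0,-0.06,0,0,0, 0,0,-0.12,0,0,0, 0,0,-0.165,0,0,0, 0,0.06,-0.165,0,0,0, 0,0.12,-0.165,0,0,0, 0.01,0.16,-0.165,0,0,0, 0.01,0.16,-0.165,0,0,0, 0.01,0.16,-0.165,0,0,0]' -1 60; cat > grip.py <<'E'
from h import *
import sys
p=r.snapshot("wrist"); save(p,sys.argv[1]); W=pts(p); T=r.sense()["tool_pos"]; print(T,r.sense()["tcp_rot"])
g=(W[...,2]>280)&(W[...,2]<325)&(abs(W[...,0]-479)<45)&(abs(W[...,1]-283)<90)&(p["pixels"].max(-1)<60)
n,l,st,_=cv2.connectedComponentsWithStats(g.astype(np.uint8)); i=1+np.argmax(st[1:,4]); m=W[l==i]
print(st[i],rect(m),"ztop",np.percentile(m[:,2],97),m.min(0),m.max(0))
print("x at top",np.median(m[m[:,2]>np.percentile(m[:,2],90)],0))
E
python3 grip.py w8.png
```

```text
time: 13.25
tool_pos: [446.8, 281.8, 414.3]
tcp_rot: [-179.9, -0.1, -176.6]
ft_force: [0.3, -1.2, -0.4]
finger_gap: -0.0
grip_force: 0.0
[447.00667603 281.42496281 414.62029758] [-1.79945069e+02 -6.41523736e-02 -1.76698948e+02]
[ 211  230  123   29 3267] (array([480.9, 282. ]), array([98.2, 21.6]), -87.01) ztop 308.4219816489619 [468.1367082  232.80721413 290.84679147] [494.15139596 331.23324691 309.92267214]
x at top [482.18642943 287.19279027 308.21425031]
```

View pics/w8.png

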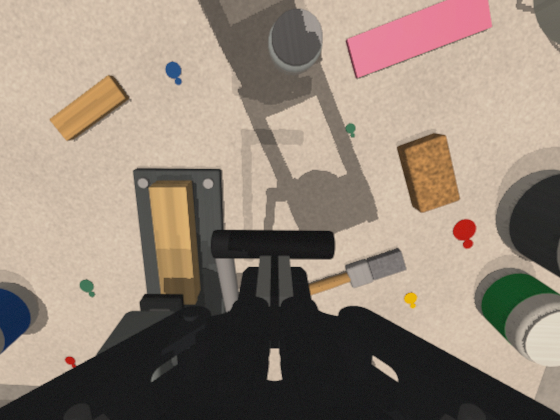

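The grip bar (pixels 211–334, 230–259) has its centre at (481.5, 282) and its top at 308, as described. I'll go to just above it.

```bash
python3 - <<'E'
from h import *
print(delta((481.5,283,318),183.4))
E
```

```text
[-0.0346 -0.0003  0.0966 -0.001  -0.0011 -0.0017]
```

```bash
python3 -m jog '[-0.034,0,0.04,0,0,0, -0.034,0,0.08,0,0,0, -0.034,0,0.096,0,0,0, -0.034,0,0.096,0,0,0, -0.034,0,0.096,0,0,0]'
```

```text
time: 13.92
tool_pos: [481.4, 284.2, 321.7]
tcp_rot: [179.9, 0.2, -176.7]
ft_force: [-0.1, -0.8, 0.4]
finger_gap: 0.2
grip_force: 0.0
```

```bash
python3 -m jog '[0,0,0.01,0,0,0, 0.007,0,0.025,0,0,0, 0.016,0,0.047,0,0,0, 0.0205,0,0.066,0,0,0, 0.0235,0,0.086,0,0,0, 0.0245,0,0.106,0,0,0, 0.0235,0,0.126,0,0,0, 0.0235,0,0.126,0,0,0]'; python3 -m jog '[0,0,0,0,0,0]'
```

```text
time: 14.92
tool_pos: [456.9, 283.2, 193.2]
tcp_rot: [180.0, -0.0, -176.6]
ft_force: [-3.8, 0.2, 6.0]
finger_gap: 0.1
grip_force: 2.8
time: 15.05
tool_pos: [457.4, 283.3, 194.8]
tcp_rot: [180.0, 0.0, -176.6]
ft_force: [-3.7, -0.4, 5.4]
finger_gap: -0.2
grip_force: 2.9
```

```bash
python3 -m jog '[-0.002,0,0.015,0,0,0, -0.005,0,0.029,0,0,0, -0.009,0,0.043,0,0,0, -0.012,0,0.052,0,0,0, -0.014,0,0.057,0,0,0, -0.014,0,0.057,0,0,0]'
```

```text
time: 15.8
tool_pos: [471.6, 284.3, 138.3]
tcp_rot: [179.9, 0.1, -176.6]
ft_force: [-6.5, -0.2, 10.1]
finger_gap: -0.1
grip_force: 5.1
```

```bash
python3 -m jog '[0,0,0.003,0,0,0, 0,0,0.005,0,0,0, 0,0,0.006,0,0,0, 0,0,0.006,0,0,0, 0,0,0.006,0,0,0]'; python3 held.py w9.png | tail -1
```

```text
time: 16.42
tool_pos: [473.2, 284.5, 133.9]
tcp_rot: [179.9, 0.3, -176.7]
ft_force: [-2.1, -1.4, 12.6]
finger_gap: 0.1
grip_force: 6.3
[473.1751182  284.49649743 133.91367482] [ 179.90699951    0.26854078 -176.65851334]Traceback (most recent call last):
  File "held.py", line 7, in <module>
    n,l,st,_=cv2.connectedComponentsWithStats(k.astype(np.uint8)); i=1+np.argmax(st[1:,4]); m=W[l==i]
                                                                       ~~~~~~~~~^^^^^^^^^^
    return _wrapfunc(a, 'argmax', axis=axis, out=out, **kwds)
    return bound(*args, **kwds)
ValueError: attempt to get argmax of an empty sequence
```

```bash
python3 -m jog '[0,0,0.002,0,0,0, 0,0,0.003,0,0,0, 0,0,0.003,0,0,0]'
```

```text
time: 16.85
tool_pos: [473.5, 284.6, 133.1]
tcp_rot: [179.9, 0.3, -176.7]
ft_force: [-8.7, -4.2, 26.9]
finger_gap: -0.1
grip_force: 13.7
```

```bash
python3 -m jog '[0.005,0,-0.02,0,0,0, 0.011,0,-0.045,0,0,0, 0.015,0,-0.07,0,0,0, 0.015,0,-0.1,0,0,0, 0.011,0,-0.13,0,0,0, 0.003,0,-0.16,0,0,0, -0.006,0,-0.19,0,0,0, -0.006,0,-0.21,0,0,0]'; python3 -m jog '[0,0,-0.05,0,0,0, 0,0,-0.09,0,0,0, 0.03,0,-0.09,0,0,0, 0.03,0,-0.09,0,0,0]'; python3 grip.py w10.png; python3 - <<'E'
from h import *
p=r.snapshot("wrist"); W=pts(p)
for z0 in (65,50,35):
    m=W[(abs(W[...,2]-z0)<5)&(W[...,0]>440)&(W[...,0]<632)&(W[...,1]>80)&(W[...,1]<180)]; print(z0,len(m),rect(m) if len(m)>3 else 0)
E
```

```text
time: 17.85
tool_pos: [478.0, 284.1, 339.9]
tcp_rot: [180.0, 0.1, -176.7]
ft_force: [-0.3, -0.3, -0.1]
finger_gap: 0.1
grip_force: 0.0
time: 18.35
tool_pos: [446.3, 282.5, 428.8]
tcp_rot: [179.9, 0.1, -176.6]
ft_force: [0.8, -0.4, -0.4]
finger_gap: 0.2
grip_force: 0.0
[446.85012307 282.38144144 427.85623444] [ 1.79986048e+02  4.80441418e-02 -1.76623120e+02]
[ 213  224  117   27 3017] (array([480.5, 282. ]), array([98.6, 21.5]), -86.11) ztop 308.452155656466 [468.00758379 232.85662635 291.52896943] [494.46184863 331.34268463 309.86843206]
x at top [481.9609868  285.45522947 308.2202819 ]
65 2903 (array([565.3, 129.8]), array([136.5,  56.8]), 3.69)
50 129 (array([551.4, 152.2]), array([141.9,  51.3]), 26.67)
35 169 (array([554.7, 151.8]), array([146.6,  49.9]), 25.08)
```

```bash
python3 -m jog '[0,0,0,0,0,0, 0,0,0,0,0,0, 0,0,0,0,0,0]'; python3 -c "
from bench import r
print(r.hand_in())"
```

```text
time: 18.82
tool_pos: [447.5, 282.2, 426.9]
tcp_rot: [-180.0, -0.0, -176.7]
ft_force: [-0.0, -0.0, 0.4]
finger_gap: -0.1
grip_force: 0.0
the job is handed in; nothing more can be done
None
```

The job is handed in at about 19 s, with no verdict returned: the strip measured flush on the pile before and after pressing, and the lever went down to its stop and came back home.

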